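# Pin the last candle mould

### The job

Three candle moulds stand mouth down in the pinning rack, and two of them already have their wick pin. Take the loose wick pin that stands on its square foot on the bench, turn it over and put it into the third mould: its rod down through the small wick hole in the mould's closed end (drilled by eye and not quite central, so look or feel for it, and do not force it: the end is thin soldered metal), pushed fully home so that the foot lies flat on the mould as on the other two. Leave the things standing around where they are.

Things in the scene. Friction and masses are not known exactly. Their poses are not given: they have to be found in the camera images.
- wick_pin: the loose wick pin, steel: a square foot 36 x 36 x 4 mm with a round rod, 8 mm thick and 104 mm long, on its middle (108 mm in all); the rod's end is cut square. Origin at the centre of the foot's outer face; z along the rod to its tip, x and y along the foot's edges. Starts standing, tip up; laid down it rests on an edge of the foot and the rod's tip and does not roll. 60 to 120 g
- pin_tip (a point): the free end of the rod, on its axis, 108 mm from the foot's outer face
- mould_open: the mould without a pin: aluminium tube 56 mm across, fixed in the rack mouth down, its flat closed end 112 mm above the mouth (142 mm above the bench). The wick hole there is 10 mm wide, through 3 mm of metal, drilled by eye: its centre lies 5 mm off the tube's axis, on no particular side; hollow below, down to the rack board. Origin on the tube's axis at the mouth, 30 mm above the bench; z up
- mould_pinned_a: a like mould that already has its pin (the square foot lies on top, 146 mm above the bench), fixed; origin on the tube's axis at the mouth, z up
- mould_pinned_b: a like mould that already has its pin (the square foot lies on top, 146 mm above the bench), fixed; origin on the tube's axis at the mouth, z up
- rack: the wooden pinning rack, fixed: a board 100 mm (its x) by 300 mm (its y), its top 30 mm above the bench; origin on the bench under its middle. The three moulds stand 95 mm apart along its y axis; any of them may be the open one
- wick_spool: bystander, loose: spool of wick cord, 60 mm across and 66 mm high; its axis stands 22 mm from the origin along its y axis
- tin_gold: bystander, loose: shallow round tin of wax scraps, 142 mm across, 15 mm high; origin at its centre below
- cup_red: bystander, loose: plastic cup, 82 mm across, 93 mm high; origin at its centre below
There are look-alikes about, which are no part of the job. Of the things like the wick_pin, leave any that is brown; of the rest the smaller one is meant.

How it is judged:
By the outcome, as a careful person would: the job done as asked, in the order asked, and still so for the second after the job is handed in, with the robot touching nothing.
It also fails if it takes over 72 s, if anything falls off the work surface, if the arm or the gripper's body presses on something with over 40 N, if the wrist force passes 120 N, or if a joint passes its speed limit or range.

### The arm

A 7-joint arm with a two-finger parallel gripper is mounted at the origin on a cart in front of the work surface, level with it; the furniture and walls round the work are solid. World frame = base frame: x ahead of the robot, y to its left, z up, the work surface at z = 0. Lengths are in m, angles in rad, forces in N, time in s.
With the tool pointing down it reaches from about 0.4 to 0.875 m from the base axis. Payload 19.3 kg.
Tool frame: the origin (TCP) lies on the centre line of the jaws, within the pads' length; the fingertips stand 14 mm ahead of it and the grasp point (between the pads) lies 5 mm behind it; x points along the fingers, y is the direction in which the jaws open and shut, and the axes are right-handed (so a half turn about x gives the same grasp; the last joint's range is limited). The gripper opens to 85 mm and grips with 20 to 120 N. Pads are 22 mm wide; open, the fingers measure 114 mm over their backs; the gripper's body (76 mm by 85 mm) begins 54 mm behind the grasp point. The pads swing forward as they close: fully open they stand 13 mm farther back than shut.
Start: joints at [1.217, 0.521, -0.036, 1.599, 0.021, 1.021, -0.113], TCP at [0.175, -0.6, 0.245] pointing down, gripper open.
Joint ranges: [-2.91, 2.91], [-0.3, 2.13], [-1.5, 1.42], [0.17, 2.43], [-1.26, 4.41], [0.16, 1.93], [-2.52, 2.52]. Speed limits (rad/s): [1.89, 1.89, 2.39, 2.39, 3.01, 3.01, 3.01].

### API

Orientations are given as [roll, pitch, yaw] about the fixed x, y, z axes, in that order (R = Rz(yaw) Ry(pitch) Rx(roll)).
In Python, from workcell import monitor, optics, bot gives the robot as it stands.
- The arm moves only by the tool arm_command, never from a script. Its arguments are lists of equal length, an entry for each row: "delta_pos": the shift along the tool's x, y, z as a fraction of full scale, a list of three; "rotation": the turn, a rotation vector about the tool's x, y, z as a fraction of full scale, a list of three. In form: {"delta_pos": [[dx, dy, dz], ...], "rotation": [[wx, wy, wz], ...]}. A call has 1 to 10 rows; each row shifts and turns the pose as measured when the row begins, along the tool's axes as they then stand; what a row does not reach is not made up. Full scale, the value 1, is 30 mm for a shift and 6 degrees for a turn. A row lasts 1/10 s, in which the tool goes at most 50 mm and 8.59 degrees, less where a joint would pass 70% of its speed; a pose out of reach is approached as far as the arm can. A call with a number of a shift or a turn outside -1 to 1 is refused whole. A call with a gripper value outside its range is refused whole. "gripper" is the closure, from -1 (fully open) to 1 (shut), so that 0 is half open, set as the call begins (left out, the last holds). The fingers move at their own pace and stop on an object; "grip_force" is the grip in N (left out, the last holds). Time passes only in rows, so rows that do not move let the fingers close. It gives the time, the measured TCP pose, the force and the opening at its end, in the units of the state.
- monitor.observe(): the state, without advancing time (a new reading comes with each control period).
- optics.grab_frame(name): name is "scene" or "top"; returns the picture (400x640x3 uint8, red, green, blue); there is no depth.
- optics.camera_params(name): a dict with "fx", "fy", "cx", "cy" (pixels), "origin" and "rotation" of the camera in the world. Camera axes: x right, y down, z forward; pixel columns grow to the right and rows downward; lengths in m; the calibration is good to about 2 mm. A picture is of the moment at which its call begins. camera_params takes no time and is no camera call.
- bot.job_done(): hands the job in, once; it reports no verdict.
The state is a dict: "clock": time; "qpos": joint angles; "qd": joint speeds; "joint_efforts": joint torques, N m; "position": TCP position; "tool_rot": TCP orientation; "force": force on the tool from outside, world axes, zero at the start; "moment": the same for the moment, N m; "grip_width": finger opening in m.
Only numpy, scipy, OpenCV 4.12 (cv2) and the standard library are available. Lean on these libraries where they do the work, as an engineer would, in place of code of your own. Each camera call takes 0.05 s, during which the arm holds its last target. There are 200 camera calls.

## Working session

There is one attempt and no reset: what is moved stays moved. The work goes in short steps, Python scripts to look and compute and a tool call to move; the robot and the scene stay as the last step left them, time stands still between calls to the robot, and variables do not carry over. Pictures are saved under pics/ and viewed, about 8 in all and at most 12, crops included, and the job is handed in when it is done.

Besides the shell and the picture viewer there is one more tool, called after "Call:" as name(argument=value, ...) on one line, values as JSON. arm_command: Moves the arm, as the interface text tells. Its arguments: {"type":"object","properties":{"delta_pos":{"type":"array","items":{"type":"array","items":{"type":"number"}}},"rotation":{"type":"array","items":{"type":"array","items":{"type":"number"}}},"gripper":{"type":"number"},"grip_force":{"type":"number"}},"required":["delta_pos","rotation"]}

```bash
mkdir -p pics; ls
python3 - <<'E'
from workcell import monitor, optics, bot
import cv2,json
for n in("scene","top"):
    f=optics.grab_frame(n); cv2.imwrite(f"pics/{n}0.png",f[:,:,::-1])
    p=optics.camera_params(n); print(n,p)
print(monitor.observe())
E
```

```text
pics
scene {'fx': 417.08475601551675, 'fy': 417.08475601551675, 'cx': 314.22216344872544, 'cy': 190.4965588307082, 'origin': array([-0.02162138,  0.60866837,  0.85000739]), 'rotation': array([-2.31428640e+00, -2.36410439e-03, -2.41664182e+00])}
top {'fx': 375.88841676815474, 'fy': 375.88841676815474, 'cx': 320.01198755775084, 'cy': 201.5747044628245, 'origin': array([0.39318697, 0.00917088, 1.25992299]), 'rotation': array([-3.04887565e+00,  2.87005864e-03, -1.58765339e+00])}
{'clock': 0.1, 'qpos': array([ 1.21679279,  0.52189762, -0.03632631,  1.59993795,  0.02120085,
        1.02108077, -0.11281696]), 'qd': array([-0.00027315, -0.00150385, -0.00076677, -0.00291142,  0.00014364,
       -0.00029276, -0.00053245]), 'joint_efforts': array([ 5.12458166e-03, -9.28478551e+01,  1.98447816e+00, -3.70523000e+01,
        1.81335822e-02,  5.40688459e-03, -5.29047372e-05]), 'position': array([ 0.17489816, -0.59974562,  0.24482335]), 'tool_rot': array([-1.50059569,  1.56985761,  1.92477181]), 'force': array([0.11991295, 0.36679516, 0.73954677]), 'moment': array([-0.01907556,  0.01140216, -0.02102272]), 'grip_width': 0.08526046123051681}
```

View pics/scene0.png

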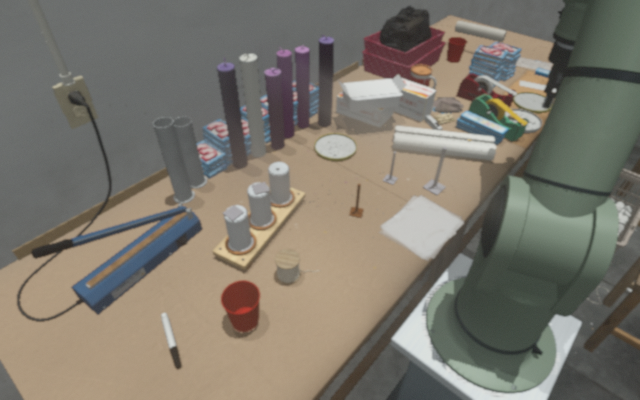

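View pics/top0.png

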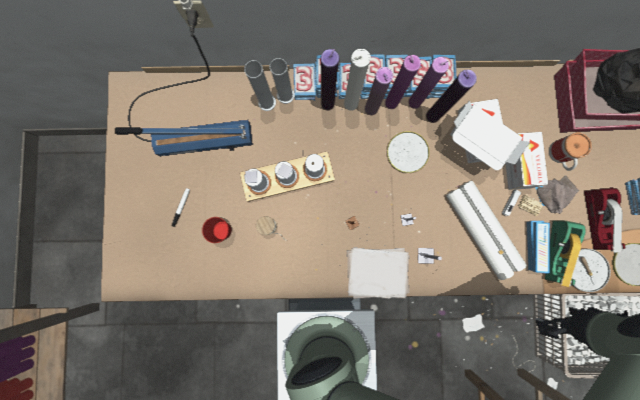

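The scene view shows three pins: a brown one at scene (357,212), a grey one at (391,178) and a bigger-looking grey one at (437,185). In the top view they are at (352,223), (408,218) and (428,256). The moulds are at top (257,181), (286,173) and (315,165). Brown is excluded and the smaller grey should be the target, so I'll check with a crop.

```bash
cat > h.py <<'E'
import numpy as np, cv2
from scipy.spatial.transform import Rotation as R
from workcell import monitor, optics, bot
C={n:optics.camera_params(n) for n in("scene","top")}
def rot(n):
    r=np.array(C[n]["rotation"]); return R.from_euler("xyz",r).as_matrix()
def ray(n,u,v):
    c=C[n]; d=rot(n)@np.array([(u-c["cx"])/c["fx"],(v-c["cy"])/c["fy"],1]); return np.array(c["origin"]),d
def onz(n,u,v,z):
    o,d=ray(n,u,v); return o+d*(z-o[2])/d[2]
def pix(n,p):
    c=C[n]; q=rot(n).T@(np.array(p)-c["origin"]); return np.array([c["fx"]*q[0]/q[2]+c["cx"],c["fy"]*q[1]/q[2]+c["cy"]])
def tri(p1,p2):
    (o1,d1),(o2,d2)=ray(*p1),ray(*p2); A=np.c_[d1,-d2]; s=np.linalg.lstsq(A,o2-o1,rcond=None)[0]
    a,b=o1+s[0]*d1,o2+s[1]*d2; return (a+b)/2,np.linalg.norm(a-b)
E
python3 - <<'E'
from h import *
s=cv2.imread("pics/scene0.png");t=cv2.imread("pics/top0.png")
def cr(im,x,y,w,h): return cv2.resize(im[y:y+h,x:x+w],(400,int(400*h/w)),interpolation=cv2.INTER_CUBIC)
a=np.hstack([cr(t,380,195,80,60),cr(s,370,140,80,60)]);b=np.hstack([cr(t,240,148,96,54),cr(s,215,155,96,54)])
b=b[:300]; cv2.imwrite("pics/crop1.png",np.vstack([a,b]))
for uv in((352,223),(408,218),(428,256),(407,153)): print(uv,onz("top",*uv,0))
for uv in((357,212),(391,178),(437,185),(335,147)): print(uv,onz("scene",*uv,0))
E
```

```text
(352, 223) [ 0.43652429 -0.09504707  0.        ]
(408, 218) [ 0.45007433 -0.28301435  0.        ]
(428, 256) [ 0.32286172 -0.34448025  0.        ]
(407, 153) [ 0.67139743 -0.28813759  0.        ]
(357, 212) [ 0.43865586 -0.09793237  0.        ]
(391, 178) [ 4.49401549e-01 -2.86678864e-01  1.11022302e-16]
(437, 185) [ 0.32592872 -0.35288507  0.        ]
(335, 147) [ 0.68188767 -0.29494707  0.        ]
```

View pics/crop1.png

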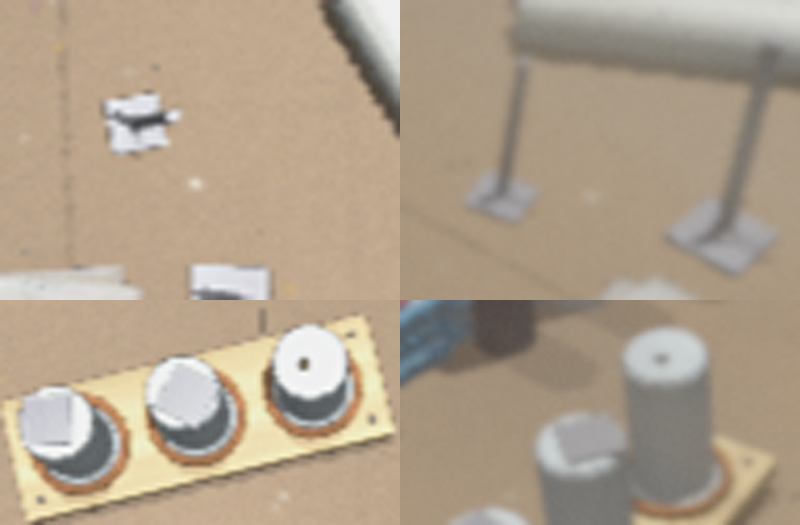

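The top-view crop confirms it. The target is the smaller grey pin, with its foot near top (407,220) and its tip near (414,218). The open mould is the right-hand one, with its hole at about top (313,163). Now I'll measure both.

Run:
```python
from h import *
s=cv2.imread("pics/scene0.png");t=cv2.imread("pics/top0.png")
def dark(im,u,v,r,thr):
    g=cv2.cvtColor(im,cv2.COLOR_BGR2GRAY).astype(float)[v-r:v+r+1,u-r:u+r+1]
    bg=np.percentile(g,70); w=np.clip(bg-thr-g,0,None); yy,xx=np.mgrid[-r:r+1,-r:r+1]
    return u+(w*xx).sum()/w.sum(), v+(w*yy).sum()/w.sum()
ht=dark(t,313,163,3,20);hs=dark(s,278,169,3,15); print("hole px",ht,hs)
print("hole",onz("top",*ht,.142),onz("scene",*hs,.142),tri(("top",*ht),("scene",*hs)))
g=cv2.cvtColor(t,cv2.COLOR_BGR2HSV)
def blob(im,hsvf,x,y,w,h):
    m=hsvf(cv2.cvtColor(im,cv2.COLOR_BGR2HSV)[y:y+h,x:x+w]).astype(np.uint8)
    n,l,st,c=cv2.connectedComponentsWithStats(m); i=1+np.argmax(st[1:,4]); return c[i]+[x,y],st[i],cv2.minAreaRect(np.argwhere(l==i)[:,::-1].astype(np.float32))
for nm,im,b in(("top",t,(398,208,20,20)),("scene",s,(380,170,20,20))):
    c,st,r=blob(im,lambda h:(h[...,1]<60),*b); print(nm,c,st,r[1:],onz(nm,*c,.004))
print("foot",tri(("top",407.4,219.8),("scene",390,179)))
print("tip",tri(("top",414.4,218.2),("scene",394.2,152)))
# bright disc of mould top
c,st,r=blob(t,lambda h:(h[...,2]>225)&(h[...,1]<25),300,148,30,30); print("disc",c,st,onz("top",*c,.142))
print("mould neighbours", onz("top",252.5,177.5,.146), onz("top",284,171,.146))
```

```text
hole px (np.float64(312.41611842105266), np.float64(162.95230263157896)) (np.float64(277.2710843373494), np.float64(168.74698795180723))
hole [0.61453515 0.03156004 0.142     ] [0.61767955 0.03258384 0.142     ] (array([0.61555407, 0.03251061, 0.14284841]), np.float64(0.0030216944465238094))
top [407.26993865 219.06134969] [  2   5  17  14 163] ((11.96308422088623, 15.885407447814941), 78.69007110595703) [ 0.44639224 -0.27951454  0.004     ]
scene [390.03067485 177.88957055] [  2   0  17  15 163] ((13.600000381469727, 16.0), 36.86989974975586) [ 0.44972458 -0.28090363  0.004     ]
foot (array([ 0.44575755, -0.27893231,  0.00289593]), np.float64(0.004270158086793179))
tip (array([ 0.44568357, -0.27627875,  0.10914163]), np.float64(0.0035241602220606283))
disc [313.955 162.265] [  6   6  17  17 200] [0.61655624 0.02688708 0.142     ]
mould neighbours [0.57268579 0.21161256 0.146     ] [0.590752   0.11708053 0.146     ]
```

```bash
cat >> h.py <<'E'
def st():
    s=monitor.observe(); return s,np.array(s["position"]),R.from_euler("xyz",s["tool_rot"])
def plan(p=None,Rt=None):
    s,q,r=st(); np.set_printoptions(precision=3,suppress=True)
    print("t",s["clock"],"pos",q,"F",s["force"],"w",round(s["grip_width"],4),"q",s["qpos"]); print("axes x,y,z:",*r.as_matrix().T)
    if p is not None: print("shift units(tool)",r.inv().apply(np.array(p)-q)/.03)
    if Rt is not None: print("turn units",np.degrees((r.inv()*Rt).as_rotvec())/6)
E
python3 - <<'E'
from h import *
plan([.446,-.278,.235])
E
```

```text
t 0.1 pos [ 0.175 -0.6    0.245] F [0.12  0.367 0.74 ] w 0.0853 q [ 1.217  0.522 -0.036  1.6    0.021  1.021 -0.113]
axes x,y,z: [-0.     0.001 -1.   ] [ 0.28  -0.96  -0.001] [-0.96 -0.28  0.  ]
shift units(tool) [  0.334  -7.765 -11.678]
```

Call:
arm_command(delta_pos=[[0,-0.6,-0.9],[0,-0.6,-0.9],[0,-0.6,-0.9],[0,-0.6,-0.9],[0,-0.6,-0.9],[0,-0.6,-0.9],[0,-0.6,-0.9],[0,-0.6,-0.9],[0,-0.6,-0.9],[0,-0.6,-0.9]], rotation=[[0,0,0],[0,0,0],[0,0,0],[0,0,0],[0,0,0],[0,0,0],[0,0,0],[0,0,0],[0,0,0],[0,0,0]], gripper=-1, grip_force=40)

```text
clock: 1.1
position: [0.3868, -0.3442, 0.2418]
tool_rot: [-0.95, 1.565, 2.467]
force: [1.0, -0.1, -0.3]
grip_width: 0.0856
```

```bash
python3 -c "
from h import *
plan([.446,-.278,.235],R.from_matrix(np.c_[[0,0,-1],[.28,-.96,0],[-.96,-.28,0]]))"
```

```text
t 1.1 pos [ 0.387 -0.344  0.242] F [ 1.006 -0.056 -0.282] w 0.0856 q [ 0.711  0.361 -0.126  1.875  0.055  0.915 -0.736]
axes x,y,z: [-0.005  0.004 -1.   ] [ 0.273 -0.962 -0.005] [-0.962 -0.273  0.004]
shift units(tool) [ 0.227 -1.582 -2.502]
turn units [-0.073  0.034  0.047]
```

Call:
arm_command(delta_pos=[[0,-0.6,-0.9],[0,-0.6,-0.9],[0,-0.4,-0.7],[0,0,0],[0,0,0]], rotation=[[0,0,0],[0,0,0],[0,0,0],[0,0,0],[0,0,0]])

```text
clock: 1.6
position: [0.45, -0.2702, 0.2409]
tool_rot: [-1.082, 1.563, 2.342]
force: [0.1, -0.7, 0.0]
grip_width: 0.0857
```

```bash
python3 -c "
from h import *
plan([.446,-.278,.085],R.from_matrix(np.c_[[0,0,-1],[.28,-.96,0],[-.96,-.28,0]]))"
```

```text
t 1.6 pos [ 0.45  -0.27   0.241] F [ 0.11  -0.714  0.008] w 0.0857 q [ 0.552  0.375 -0.159  1.856  0.069  0.923 -0.926]
axes x,y,z: [-0.006  0.006 -1.   ] [ 0.279 -0.96  -0.007] [-0.96  -0.279  0.004]
shift units(tool) [5.197 0.25  0.181]
turn units [-0.012  0.036  0.069]
```

Call:
arm_command(delta_pos=[[0.4,0.25,0.18],[0.9,0,0],[0.9,0,0],[0.9,0,0],[0.9,0,0],[0.8,0,0],[0.4,0,0],[0,0,0]], rotation=[[0,0.04,0.07],[0,0,0],[0,0,0],[0,0,0],[0,0,0],[0,0,0],[0,0,0],[0,0,0]])

```text
clock: 2.4
position: [0.4418, -0.2865, 0.08]
tool_rot: [1.372, 1.567, -1.496]
force: [-0.1, 0.7, 0.2]
grip_width: 0.0856
```

Call:
arm_command(delta_pos=[[0,0,0],[0,0,0],[0,0,0],[0,0,0],[0,0,0],[0,0,0],[0,0,0],[0,0,0]], rotation=[[0,0,0],[0,0,0],[0,0,0],[0,0,0],[0,0,0],[0,0,0],[0,0,0],[0,0,0]], gripper=1, grip_force=40)

```text
clock: 3.2
position: [0.443, -0.2882, 0.0841]
tool_rot: [1.936, 1.563, -0.933]
force: [-0.6, -0.5, -1.5]
grip_width: 0.0059
```

```bash
python3 -c "
from h import *
plan([.52,-.12,.15],R.from_matrix(np.c_[[0,0,-1],[.28,-.96,0],[-.96,-.28,0]]))"
```

```text
t 3.2 pos [ 0.443 -0.288  0.084] F [-0.582 -0.538 -1.468] w 0.0059 q [ 0.551  0.606 -0.12   1.977  0.136  0.559 -0.961]
axes x,y,z: [ 0.005 -0.006 -1.   ] [ 0.269 -0.963  0.007] [-0.963 -0.269 -0.003]
shift units(tool) [-2.22  -4.694 -3.985]
turn units [-0.112 -0.026 -0.07 ]
```

Call:
arm_command(delta_pos=[[0,0,0],[0,0,0]], rotation=[[0,0,0],[0,0,0]])

```text
clock: 3.4
position: [0.4429, -0.2881, 0.084]
tool_rot: [1.918, 1.563, -0.951]
force: [0.1, 0.3, -0.8]
grip_width: 0.0058
```

Run:
```python
from h import *
plan([.52,-.12,.15])
f=optics.grab_frame("scene")[:,:,::-1]; g=optics.grab_frame("top")[:,:,::-1]
cv2.imwrite("pics/g1.png",np.hstack([cv2.resize(f[120:220,340:460],(390,325)),cv2.resize(g[160:260,340:460],(390,325))]))
```

```text
t 3.4 pos [ 0.443 -0.288  0.084] F [ 0.104  0.259 -0.823] w 0.0058 q [ 0.551  0.606 -0.12   1.978  0.136  0.559 -0.961]
axes x,y,z: [ 0.004 -0.006 -1.   ] [ 0.269 -0.963  0.007] [-0.963 -0.269 -0.003]
shift units(tool) [-2.224 -4.691 -3.987]
```

View pics/g1.png

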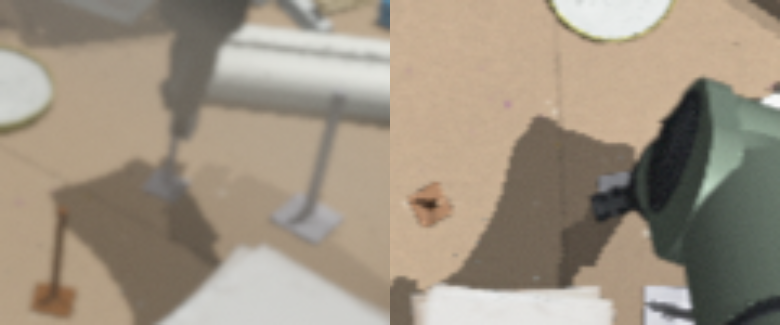

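Call:
arm_command(delta_pos=[[-0.8,0,0],[-0.8,0,0],[-0.4,-0.6,-0.45],[0,-1,-0.7],[0,-1,-0.7],[0,-1,-0.7],[0,-1,-0.7],[0,-1,-0.7],[0,-1,-0.6],[0,0,0]], rotation=[[0,0,0],[0,0,0],[0,0,0],[0,0,0],[0,0,0],[0,0,0],[0,0,0],[0,0,0],[0,0,0],[0,0,0]])

```text
clock: 4.5
position: [0.5237, -0.0527, 0.1452]
tool_rot: [2.068, 1.563, -0.806]
force: [0.6, -0.5, -1.8]
grip_width: 0.0062
```

Run:
```python
from h import *
plan([.53,-.04,.087],R.from_matrix(np.c_[[0,0,-1],[.28,-.96,0],[-.96,-.28,0]]))
```

```text
t 4.5 pos [ 0.524 -0.053  0.145] F [ 0.634 -0.474 -1.83 ] w 0.0062 q [ 0.093  0.504 -0.145  1.948  0.118  0.692 -1.428]
axes x,y,z: [ 0.005 -0.006 -1.   ] [ 0.265 -0.964  0.007] [-0.964 -0.265 -0.004]
shift units(tool) [ 1.939 -0.365 -0.306]
turn units [-0.15  -0.035 -0.066]
```

Call:
arm_command(delta_pos=[[0.3,-0.36,-0.3],[0.6,0,0],[0.6,0,0],[0.4,0,0],[0.15,0,0],[0,0,0]], rotation=[[0,-0.04,-0.07],[0,0,0],[0,0,0],[0,0,0],[0,0,0],[0,0,0]])

```text
clock: 5.1
position: [0.5318, -0.0379, 0.0807]
tool_rot: [-2.14, 1.569, 1.269]
force: [-2.5, 1.6, 11.0]
grip_width: 0.0061
```

Call:
arm_command(delta_pos=[[-0.1,0,0],[0,0,0],[0,0,0],[0,0,0],[-0.5,0,0],[-1,0,0],[-1,0,0],[-1,0,0],[-1,0,0],[0,0,0]], rotation=[[0,0,0],[0,0,0],[0,0,0],[0,0,0],[0,0,0],[0,0,0],[0,0,0],[0,0,0],[0,0,0],[0,0,0]], gripper=-0.3)

```text
clock: 6.1
position: [0.5315, -0.039, 0.2235]
tool_rot: [-1.425, 1.568, 1.983]
force: [1.0, 0.2, 0.2]
grip_width: 0.0552
```

Run:
```python
from h import *
a=np.radians(15)
x=np.array([0,np.cos(a),-np.sin(a)])
# two options for jaw axis: tool y = +-world x
for s in(1,-1):
    y=np.array([s,0,0.]); Rt=R.from_matrix(np.c_[x,y,np.cross(x,y)]); plan([.53,-.16,.2],Rt)
f=optics.grab_frame("scene")[:,:,::-1]; g=optics.grab_frame("top")[:,:,::-1]
cv2.imwrite("pics/g2.png",np.hstack([cv2.resize(f[120:260,220:400],(390,303)),cv2.resize(g[120:260,240:420],(390,303))]))
```

```text
t 6.1 pos [ 0.531 -0.039  0.223] F [0.97  0.227 0.232] w 0.0552 q [ 0.089  0.406 -0.165  1.859  0.081  0.884 -1.419]
axes x,y,z: [-0.001  0.002 -1.   ] [ 0.263 -0.965 -0.003] [-0.965 -0.263  0.   ]
shift units(tool) [0.773 3.883 1.106]
turn units [-10.546  10.564  -8.061]
t 6.1 pos [ 0.531 -0.039  0.223] F [0.97  0.227 0.232] w 0.0552 q [ 0.089  0.406 -0.165  1.859  0.081  0.884 -1.419]
axes x,y,z: [-0.001  0.002 -1.   ] [ 0.263 -0.965 -0.003] [-0.965 -0.263  0.   ]
shift units(tool) [0.773 3.883 1.106]
turn units [ 14.68   -8.581 -11.246]
```

View pics/g2.png

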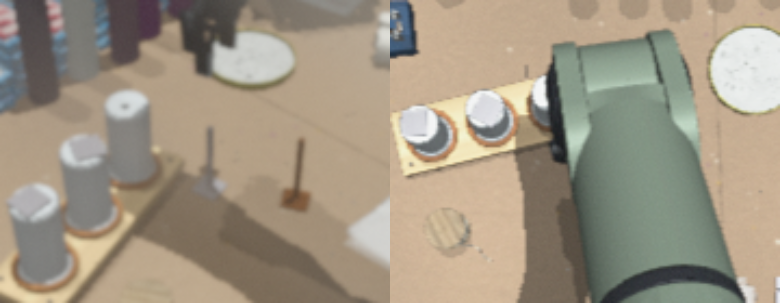

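The pin was set down and stands upright at scene (316,207); nothing else has moved. I'll now fit a simple kinematic model from the logged poses so I can check whether a horizontal tool is reachable.

```bash
cat > kin.py <<'E'
import numpy as np, itertools
from scipy.spatial.transform import Rotation as R
from scipy.optimize import least_squares
D=[([1.217,.522,-.036,1.6,.021,1.021,-.113],[.175,-.6,.245],[-0.,.001,-1],[.28,-.96,-.001]),
([.711,.361,-.126,1.875,.055,.915,-.736],[.387,-.344,.242],[-.005,.004,-1],[.273,-.962,-.005]),
([.552,.375,-.159,1.856,.069,.923,-.926],[.45,-.27,.241],[-.006,.006,-1],[.279,-.96,-.007]),
([.551,.606,-.12,1.977,.136,.559,-.961],[.443,-.288,.084],[.005,-.006,-1],[.269,-.963,.007]),
([.093,.504,-.145,1.948,.118,.692,-1.428],[.524,-.053,.145],[.005,-.006,-1],[.265,-.964,.007]),
([.089,.406,-.165,1.859,.081,.884,-1.419],[.531,-.039,.223],[-.001,.002,-1],[.263,-.965,-.003])]
def fk(q,s,P):
    h,L1,L2,L3,yo,r0,zo=P
    r=R.from_rotvec([0,0,s[0]*q[0]+r0]); p=np.array([0,0,h])
    r=r*R.from_rotvec([0,q[1],0])*R.from_rotvec([0,0,s[1]*q[2]]); p=p+r.apply([0,0,L1])
    r=r*R.from_rotvec([0,q[3],0])*R.from_rotvec([0,0,s[2]*q[4]]); p=p+r.apply([0,0,L2])
    r=r*R.from_rotvec([0,q[5],0])*R.from_rotvec([0,0,s[3]*q[6]+yo]); p=p+r.apply([0,0,L3])
    return p,r   # tool x = r z-axis ; tool y = r y-axis
def res(P,s):
    o=[]
    for q,p,x,y in D:
        a,r=fk(q,s,P); m=r.as_matrix(); o+=list(a-p)+list(.3*(m[:,2]-x))+list(.3*(m[:,1]-y))
    return o
def fit():
    best=None
    for s in itertools.product((1,-1),repeat=4):
        for yo in(0,1.57,3.14,-1.57):
            f=least_squares(res,[.35,.45,.45,.25,yo,0,0],args=(s,))
            if best is None or f.cost<best[0]: best=(f.cost,s,f.x)
    return best
if __name__=="__main__":
    b=fit(); print(b); print(np.round(np.reshape(res(b[2],b[1]),(-1,9)),3))
E
python3 kin.py
```

```text
(np.float64(5.111571527020613e-05), (-1, -1, -1, -1), array([ 0.24988906,  0.53726876,  0.41872092,  0.25359773,  1.46288331,
       -0.1075651 ,  0.        ]))
[[-0.008 -0.002 -0.002 -0.     0.     0.    -0.    -0.    -0.   ]
 [ 0.001  0.003 -0.     0.     0.     0.    -0.    -0.    -0.   ]
 [ 0.001  0.001  0.     0.     0.     0.     0.    -0.    -0.   ]
 [ 0.002  0.001  0.    -0.    -0.     0.     0.     0.     0.   ]
 [ 0.     0.003  0.001  0.     0.     0.    -0.    -0.    -0.   ]
 [ 0.     0.001  0.001  0.     0.     0.     0.     0.     0.   ]]
```

```bash
cat >> kin.py <<'E'
S=(-1,-1,-1,-1); P=np.array([.2499,.5373,.4187,.2536,1.4629,-.1076,0])
lo=np.array([-2.91,-.3,-1.5,.17,-1.26,.16,-2.52]);hi=np.array([2.91,2.13,1.42,2.43,4.41,1.93,2.52])
def ik(p,Rt,q0,w=.01):
    X=Rt.as_matrix()
    def f(q):
        a,r=fk(q,S,P); m=r.as_matrix(); return np.r_[(a-p)*5,m[:,2]-X[:,0],m[:,1]-X[:,1],w*(q-q0)]
    b=None
    rng=np.random.default_rng(0)
    for i in range(12):
        g=np.clip(q0+(0 if i==0 else 1)*rng.normal(0,.8,7),lo+.02,hi-.02); r=least_squares(f,g,bounds=(lo+.05,hi-.05))
        if b is None or r.cost<b.cost: b=r
    return b.x,np.linalg.norm(b.fun[:9])
def tool(az,pit,roll):  # pointing azimuth, pitch up, roll: 0 -> tool y horizontal left of x
    x=np.array([np.cos(pit)*np.cos(az),np.cos(pit)*np.sin(az),np.sin(pit)]); y=np.array([-np.sin(az),np.cos(az),0])
    return R.from_matrix(np.c_[x,y,np.cross(x,y)])*R.from_rotvec([roll,0,0])
E
python3 - <<'E'
from kin import *
np.set_printoptions(precision=2,suppress=True)
q0=np.array([ 0.089,0.406,-0.165,1.859,0.081,0.884,-1.419]); a=np.radians
pin=np.array([.532,-.038,.045]); hole=np.array([.616,.032,.165])
for az in(90,60,30,0):
  for roll in(0,np.pi):
    Rp=tool(a(az),a(-15),roll); p=pin+.005*Rp.as_matrix()[:,0]
    q,e=ik(p,Rp,q0); 
    print("pick",az,roll>1,q,round(e,3))
    for az2 in (az,):
      for z in(.165,.24):
        Rq=tool(a(az2),a(15),roll+np.pi); h=hole.copy(); h[2]=z
        q2,e2=ik(h+.005*Rq.as_matrix()[:,0],Rq,q); print("   place",az2,z,q2,round(e2,3))
E
```

```text
Traceback (most recent call last):
  File "kin.py", line 40, in ik
    g=np.clip(q0+(0 if i==0 else 1)*rng.normal(0,.8,7),lo+.02,hi-.02); r=least_squares(f,g,bounds=(lo+.05,hi-.05))
                                                                         ~~~~~~~~~~~~~^^^^^^^^^^^^^^^^^^^^^^^^^^^^
ValueError: Initial guess is outside of provided bounds
```

```bash
sed -i 's/lo+.02,hi-.02/lo+.06,hi-.06/' kin.py
cat > t.py <<'E'
from kin import *
np.set_printoptions(precision=2,suppress=True)
q0=np.array([ 0.089,0.406,-0.165,1.859,0.081,0.884,-1.419]); a=np.radians
pin=np.array([.532,-.038,.045]); hole=np.array([.616,.032,.165])
for az in(90,60,30,0,-60):
  for roll in(0,np.pi):
    Rp=tool(a(az),a(-15),roll); p=pin+.005*Rp.as_matrix()[:,0]
    q,e=ik(p,Rp,q0); 
    print("pick",az,roll>1,q,round(e,3))
    for z in(.165,.24):
        Rq=tool(a(az),a(15),roll+np.pi); h=hole.copy(); h[2]=z
        q2,e2=ik(h+.005*Rq.as_matrix()[:,0],Rq,q); print("   place",z,q2,round(e2,3))
E
python3 t.py
```

```text
pick 90 False [ 0.55  1.09 -0.26  1.76 -0.89  1.29 -2.07] 0.0
   place 0.165 [ 0.91  1.75 -1.43  1.61 -0.21  1.02  0.22] 0.0
   place 0.24 [ 0.91  1.62 -1.45  1.65 -0.34  1.    0.21] 0.0
pick 90 True [ 1.06  1.53 -1.18  1.76  0.08  0.93  0.19] 0.0
   place 0.165 [ 0.73  1.35 -0.87  1.61 -0.86  1.31 -2.4 ] 0.0
   place 0.24 [ 0.76  1.25 -0.94  1.65 -0.9   1.3  -2.47] 0.0
pick 60 False [ 0.97  1.22 -0.73  2.07 -1.21  0.65 -1.88] 0.0
   place 0.165 [ 1.06  1.85 -1.45  1.95 -0.54  0.37  0.7 ] 0.001
   place 0.24 [ 1.04  1.65 -1.45  1.99 -0.93  0.39  0.92] 0.001
pick 60 True [ 1.26  1.69 -1.29  2.07  0.53  0.31 -0.33] 0.0
   place 0.165 [ 1.04  1.72 -1.33  1.95 -0.89  0.47 -2.14] 0.0
   place 0.24 [ 1.04  1.63 -1.43  1.99 -0.97  0.41 -2.18] 0.0
pick 30 False [ 1.25  1.74 -1.23  2.34  3.18  0.53  0.11] 0.001
   place 0.165 [ 0.79  1.38 -0.91  2.21  4.12  1.18  2.14] 0.0
   place 0.24 [ 0.79  1.19 -0.96  2.25  4.01  1.18  2.05] 0.0
pick 30 True [ 1.32  2.03 -1.45  2.34  2.64  0.62 -2.34] 0.001
   place 0.165 [ 0.93  1.61 -1.15  2.21  4.08  0.89 -0.77] 0.0
   place 0.24 [ 0.93  1.44 -1.23  2.25  3.94  0.92 -0.81] 0.0
pick 0 False [-0.12  1.2   0.18  2.38  3.24  1.84 -1.81] 0.217
   place 0.165 [-1.08  1.72  1.2   2.3   2.49  1.44  0.11] 0.0
   place 0.24 [-1.08  1.63  1.37  2.35  2.68  1.43  0.03] 0.0
pick 0 True [ 1.19  2.08 -1.45  2.38  3.03  1.06 -2.47] 0.415
   place 0.165 [ 0.48  1.36 -0.85  2.3   3.6   1.88 -0.74] 0.0
   place 0.24 [ 0.44  1.12 -0.84  2.35  3.4   1.85 -0.9 ] 0.0
pick -60 False [-0.51  1.03  0.02  2.15  1.71  1.3  -1.72] 0.0
   place 0.165 [-0.71  1.08  0.21  1.88  1.61  1.64  1.65] 0.0
   place 0.24 [-0.73  0.94  0.25  1.92  1.63  1.62  1.75] 0.0
pick -60 True [-1.37  1.76  1.33  2.14 -1.21  0.21 -2.35] 0.006
   place 0.165 [-1.35  1.75  1.37  1.88  0.59  0.54 -0.91] 0.0
   place 0.24 [-1.33  1.56  1.37  1.92  0.86  0.57 -1.01] 0.0
```

```bash
cat > t.py <<'E'
from kin import *
np.set_printoptions(precision=2,suppress=True)
q0=np.array([-.5,1.,0,2.15,1.7,1.3,-1.72]); a=np.radians
pin=np.array([.532,-.038,.045]); hole=np.array([.616,.032,.165])
for al in(15,25):
 for az in(-45,-30,-15):
    Rp=tool(a(az),a(-al),0); p=pin+.005*Rp.as_matrix()[:,0]
    q,e=ik(p,Rp,q0); 
    print("pick",al,az,q,round(e,3))
    for az2 in(-30,-15,0):
      for z in(.165,.24):
        Rq=tool(a(az2),a(al),np.pi); h=hole.copy(); h[2]=z
        q2,e2=ik(h+.005*Rq.as_matrix()[:,0],Rq,q*[1,1,1,1,1,1,-1]); print("   place",az2,z,q2,round(e2,3))
E
python3 t.py; python3 -c "
from h import *
print(onz('top',268,227,.04))"
```

```text
pick 15 -45 [-0.48  1.04  0.03  2.29  2.04  1.37 -1.87] 0.0
   place -30 0.165 [-0.53  1.05  0.09  2.17  2.21  1.82  1.36] 0.0
   place -30 0.24 [-0.53  0.88  0.08  2.21  2.25  1.75  1.46] 0.0
   place -15 0.165 [-0.52  1.07  0.21  2.26  2.51  1.88  1.2 ] 0.0
   place -15 0.24 [-0.42  0.88  0.09  2.31  2.6   1.83  1.38] 0.0
   place 0 0.165 [-0.7   1.22  0.63  2.3   2.69  1.88  0.79] 0.0
   place 0 0.24 [-0.45  0.91  0.33  2.35  2.94  1.88  1.18] 0.0
pick 15 -30 [-0.42  1.08  0.06  2.38  2.38  1.5  -1.95] 0.039
   place -30 0.165 [-0.46  1.05 -0.    2.17  2.25  1.88  1.41] 0.0
   place -30 0.24 [-0.44  0.88 -0.03  2.21  2.28  1.81  1.52] 0.0
   place -15 0.165 [-0.52  1.07  0.21  2.26  2.51  1.88  1.2 ] 0.0
   place -15 0.24 [-0.34  0.88 -0.01  2.31  2.64  1.87  1.45] 0.0
   place 0 0.165 [-0.7   1.22  0.63  2.3   2.69  1.88  0.79] 0.001
   place 0 0.24 [-0.45  0.91  0.33  2.35  2.94  1.88  1.18] 0.001
pick 15 -15 [-0.37  1.17  0.17  2.38  2.7   1.66 -1.99] 0.183
   place -30 0.165 [-0.46  1.05 -0.    2.17  2.25  1.88  1.41] 0.0
   place -30 0.24 [-0.38  0.88 -0.1   2.21  2.3   1.86 
[... 982 characters left out ...]
  0.96] 0.0
   place -15 0.24 [-0.65  1.03  0.41  2.25  2.44  1.88  1.1 ] 0.0
   place 0 0.165 [-0.82  1.41  0.77  2.23  2.41  1.88  0.56] 0.0
   place 0 0.24 [-0.79  1.21  0.79  2.29  2.58  1.88  0.66] 0.0
pick 25 -15 [-0.21  0.96  0.01  2.38  2.77  1.27 -1.75] 0.196
   place -30 0.165 [-0.64  1.16  0.25  2.11  2.12  1.88  1.23] 0.0
   place -30 0.24 [-0.59  0.98  0.19  2.17  2.21  1.88  1.36] 0.0
   place -15 0.165 [-0.71  1.23  0.46  2.19  2.31  1.88  0.96] 0.0
   place -15 0.24 [-0.65  1.03  0.41  2.25  2.44  1.88  1.1 ] 0.0
   place 0 0.165 [-0.82  1.41  0.77  2.23  2.41  1.88  0.56] 0.0
   place 0 0.24 [-0.79  1.21  0.79  2.29  2.58  1.88  0.66] 0.001
[0.42681821 0.1806681  0.04      ]
```

Call:
arm_command(delta_pos=[[0,0,0],[0,0,0],[0,0,0],[0,0,0],[0,0,0],[0,0,0],[0,0,0],[0,0,0],[0,0,0],[0,0,0]], rotation=[[0.7,-0.41,-0.54],[0.7,-0.41,-0.54],[0.7,-0.41,-0.54],[0.7,-0.41,-0.54],[0.7,-0.41,-0.54],[0.7,-0.41,-0.54],[0.7,-0.41,-0.54],[0.7,-0.41,-0.54],[0.7,-0.41,-0.54],[0.7,-0.41,-0.54]])

```text
clock: 7.2
position: [0.5258, -0.036, 0.209]
tool_rot: [-0.499, 0.838, 2.112]
force: [-0.1, 1.5, 0.3]
grip_width: 0.0555
```

```bash
cat > p.py <<'E'
import sys; from h import *; from kin import tool
# usage: x y z az pitch roll(deg)
v=list(map(float,sys.argv[1:])); plan(v[:3],tool(*np.radians(v[3:])))
E
python3 p.py .532 -.14 .12 90 -15 0
```

```text
t 7.2 pos [ 0.526 -0.036  0.209] F [-0.147  1.533  0.324] w 0.0555 q [ 0.314  0.721 -0.117  1.561 -0.443  1.417 -1.702]
axes x,y,z: [-0.344  0.574 -0.743] [-0.57  -0.757 -0.32 ] [-0.746  0.313  0.588]
shift units(tool) [ 0.145  3.457 -2.985]
turn units [ 7.276 -4.188 -5.774]
```

Call:
arm_command(delta_pos=[[0,0,0],[0,0,0],[0,0,0],[0,0,0],[0,0,0],[0,0,0],[0,0,0],[0,0,0],[0,0,0],[0,0,0]], rotation=[[0.73,-0.42,-0.58],[0.73,-0.42,-0.58],[0.73,-0.42,-0.58],[0.73,-0.42,-0.58],[0.73,-0.42,-0.58],[0.73,-0.42,-0.58],[0.73,-0.42,-0.58],[0.73,-0.42,-0.58],[0.73,-0.42,-0.58],[0.73,-0.42,-0.58]])

```text
clock: 8.2
position: [0.5221, -0.0353, 0.1939]
tool_rot: [0.054, 0.24, 1.544]
force: [1.2, 0.7, -0.4]
grip_width: 0.0551
```

```bash
python3 p.py .532 -.13 .12 90 -15 0; python3 p.py .532 -.13 .05 90 -15 0 | tail -2
```

```text
t 8.2 pos [ 0.522 -0.035  0.194] F [ 1.238  0.67  -0.362] w 0.0551 q [ 0.545  0.916 -0.084  1.744 -1.017  1.513 -2.083]
axes x,y,z: [ 0.026  0.971 -0.238] [-0.998  0.039  0.052] [0.06  0.236 0.97 ]
shift units(tool) [-2.47  -0.583 -3.116]
turn units [-0.579  0.21   0.24 ]
shift units(tool) [-1.915 -0.705 -5.379]
turn units [-0.579  0.21   0.24 ]
```

Call:
arm_command(delta_pos=[[-0.8,-0.2,0],[-0.8,-0.2,0],[-0.8,-0.2,-0.2],[0.1,0,-1],[0.1,0,-1],[0.1,0,-1],[0.1,0,-1],[0,0,-0.6],[0,0,0]], rotation=[[-0.3,0.1,0.12],[-0.28,0.1,0.12],[0,0,0],[0,0,0],[0,0,0],[0,0,0],[0,0,0],[0,0,0],[0,0,0]])

```text
clock: 9.1
position: [0.53, -0.1315, 0.0504]
tool_rot: [0.028, 0.255, 1.572]
force: [-0.5, 0.3, -0.1]
grip_width: 0.0557
```

Run:
```python
from h import *
plan()
s=optics.grab_frame("scene")[:,:,::-1]; t=optics.grab_frame("top")[:,:,::-1]
cv2.imwrite("pics/g3.png",np.vstack([np.hstack([cv2.resize(s[130:250,230:430],(400,240)),cv2.resize(t[120:240,260:460],(400,240))]),cv2.resize(s[180:230,280:400],(800,333),interpolation=cv2.INTER_CUBIC)]))
```

```text
t 9.1 pos [ 0.53  -0.132  0.05 ] F [-0.498  0.287 -0.088] w 0.0557 q [ 0.625  1.211 -0.038  1.465 -0.898  1.57  -1.995]
axes x,y,z: [-0.001  0.968 -0.252] [-1.     0.006  0.027] [0.028 0.252 0.967]
```

View pics/g3.png

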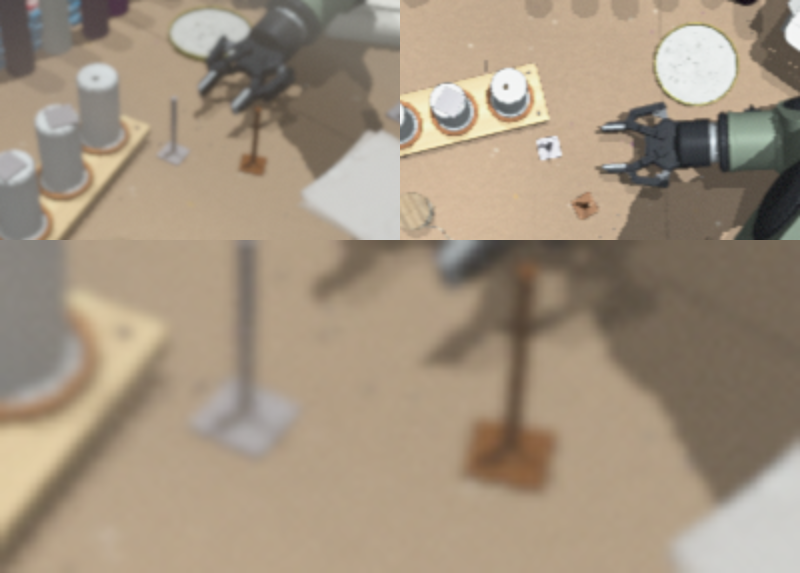

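```bash
python3 - <<'E'
from h import *
print(onz("top",334.5,194,.004),onz("scene",316.8,206.2,.004),tri(("top",334.5,194),("scene",316.8,206.2)))
E
python3 p.py .531 -.033 .046 90 -15 0|tail -2
```

```text
[ 0.53474699 -0.03832005  0.004     ] [ 0.53714348 -0.03629585  0.004     ] (array([ 0.5360379 , -0.0373956 ,  0.00368618]), np.float64(0.0031253538423176505))
shift units(tool) [3.231 0.01  0.605]
turn units [-0.238  0.06  -0.009]
```

Call:
arm_command(delta_pos=[[0.5,-0.07,0.1],[0.8,0,0.15],[0.8,0,0.15],[0.7,0,0.15],[0.4,0,0.05],[0,0,0]], rotation=[[-0.24,0.06,0],[0,0,0],[0,0,0],[0,0,0],[0,0,0],[0,0,0]])

```text
clock: 9.8
position: [0.5346, -0.0304, 0.0509]
tool_rot: [-0.006, 0.266, 1.57]
force: [-0.9, -0.8, -0.6]
grip_width: 0.0555
```

```bash
python3 p.py .533 -.033 .046 90 -15 0
```

```text
t 9.8 pos [ 0.535 -0.03   0.051] F [-0.899 -0.81  -0.646] w 0.0555 q [ 0.534  1.163 -0.105  1.632 -0.984  1.403 -1.921]
axes x,y,z: [ 0.     0.965 -0.263] [-1.    -0.001 -0.006] [-0.006  0.263  0.965]
shift units(tool) [-0.041  0.054 -0.181]
turn units [ 0.056 -0.039  0.003]
```

Call:
arm_command(delta_pos=[[-0.05,0.05,-0.18],[0,0,0],[0,0,0],[0,0,0],[0,0,0],[0,0,0],[0,0,0],[0,0,0],[0,0,0]], rotation=[[0.05,-0.04,0],[0,0,0],[0,0,0],[0,0,0],[0,0,0],[0,0,0],[0,0,0],[0,0,0],[0,0,0]], gripper=1, grip_force=50)

```text
clock: 10.7
position: [0.5335, -0.0378, 0.0454]
tool_rot: [-0.001, 0.265, 1.567]
force: [-0.2, -0.2, -2.0]
grip_width: 0.0052
```

```bash
python3 p.py .533 -.033 .15 90 -15 0
cat > t2.py <<'E'
from kin import *
np.set_printoptions(precision=2,suppress=True)
q0=np.array([.73,1.35,-.87,1.61,-.86,1.31,.74]); a=np.radians
hole=np.array([.616,.032,.165])
for az in(85,90,95,100,110):
  for z in(.165,.24):
        Rq=tool(a(az),a(15),np.pi); h=hole.copy(); h[2]=z
        q2,e2=ik(h+.005*Rq.as_matrix()[:,0],Rq,q0,.003); print("   place",az,z,q2,round(e2,3))
E
python3 t2.py
```

```text
t 10.7 pos [ 0.533 -0.038  0.045] F [-0.2   -0.202 -2.017] w 0.0052 q [ 0.542  1.174 -0.099  1.621 -0.98   1.41  -1.922]
axes x,y,z: [ 0.004  0.965 -0.262] [-1.     0.004 -0.001] [0.    0.262 0.965]
shift units(tool) [-0.758  0.014  3.406]
turn units [-0.002 -0.03   0.039]
   place 85 0.165 [ 0.76  1.35 -0.88  1.67 -0.91  1.23  0.81] 0.0
   place 85 0.24 [ 0.79  1.24 -0.94  1.71 -0.97  1.23  0.74] 0.0
   place 90 0.165 [ 0.73  1.35 -0.87  1.61 -0.85  1.31  0.75] 0.0
   place 90 0.24 [ 0.76  1.24 -0.92  1.65 -0.91  1.31  0.68] 0.0
   place 95 0.165 [ 0.7   1.35 -0.86  1.56 -0.8   1.39  0.69] 0.0
   place 95 0.24 [ 0.72  1.25 -0.91  1.59 -0.86  1.39  0.62] 0.0
   place 100 0.165 [ 0.67  1.36 -0.85  1.5  -0.76  1.48  0.64] 0.0
   place 100 0.24 [ 0.69  1.25 -0.9   1.54 -0.82  1.47  0.57] 0.0
   place 110 0.165 [ 0.6   1.37 -0.84  1.38 -0.68  1.64  0.55] 0.0
   place 110 0.24 [ 0.62  1.27 -0.89  1.42 -0.74  1.64  0.48] 0.0
```

Call:
arm_command(delta_pos=[[-0.25,0,0.95],[-0.25,0,0.95],[-0.25,0,0.95],[-0.25,0,0.95],[-0.25,0,0.95],[-0.25,0,0.95],[-0.25,0,0.6],[0,0,0]], rotation=[[0,0,0],[0,0,0],[0,0,0],[0,0,0],[0,0,0],[0,0,0],[0,0,0],[0,0,0]])

```text
clock: 11.5
position: [0.5326, -0.038, 0.2485]
tool_rot: [0.001, 0.264, 1.569]
force: [0.0, -0.9, -2.1]
grip_width: 0.005
```

Call:
arm_command(delta_pos=[[0,0,0],[0,0,0],[0,0,0],[0,0,0],[0,0,0],[0,0,0],[0,0,0],[0,0,0],[0,0,0],[0,0,0]], rotation=[[-0.96,0,-0.26],[-0.96,0,-0.26],[-0.96,0,-0.26],[-0.96,0,-0.26],[-0.96,0,-0.26],[-0.96,0,-0.26],[-0.96,0,-0.26],[-0.96,0,-0.26],[-0.96,0,-0.26],[-0.96,0,-0.26]])

```text
clock: 12.5
position: [0.5312, -0.0357, 0.2422]
tool_rot: [-1.09, 0.125, 1.336]
force: [0.9, -0.3, -2.0]
grip_width: 0.0048
```

```bash
python3 p.py .533 -.038 .24 90 15 180
```

```text
t 12.5 pos [ 0.531 -0.036  0.242] F [ 0.859 -0.303 -1.958] w 0.0048 q [ 0.772  0.874 -0.339  1.863 -1.116  1.37  -0.983]
axes x,y,z: [ 0.23   0.965 -0.125] [-0.475 -0.    -0.88 ] [-0.849  0.262  0.459]
shift units(tool) [-0.051  0.035 -0.103]
turn units [-19.05   -0.016  -5.143]
```

Turning as planned; continue.

Call:
arm_command(delta_pos=[[0,0,0],[0,0,0],[0,0,0],[0,0,0],[0,0,0],[0,0,0],[0,0,0],[0,0,0],[0,0,0],[0,0,0]], rotation=[[-0.96,0,-0.26],[-0.96,0,-0.26],[-0.96,0,-0.26],[-0.96,0,-0.26],[-0.96,0,-0.26],[-0.96,0,-0.26],[-0.96,0,-0.26],[-0.96,0,-0.26],[-0.96,0,-0.26],[-0.96,0,-0.26]])

```text
clock: 13.5
position: [0.5292, -0.0343, 0.2344]
tool_rot: [-2.137, -0.147, 1.345]
force: [0.6, -0.6, -0.9]
grip_width: 0.0049
```

```bash
python3 p.py .533 -.038 .24 90 15 180
```

```text
t 13.5 pos [ 0.529 -0.034  0.234] F [ 0.57  -0.631 -0.861] w 0.0049 q [ 0.942  1.108 -0.588  1.817 -1.055  1.382  0.078]
axes x,y,z: [0.222 0.964 0.147] [ 0.55   0.    -0.835] [-0.805  0.266 -0.53 ]
shift units(tool) [-0.064 -0.085 -0.233]
turn units [-9.106 -0.066 -2.473]
```

Call:
arm_command(delta_pos=[[0,0,0],[0,0,0],[0,0,0],[0,0,0],[0,0,0],[0,0,0],[0,0,0],[0,0,0],[0,0,0],[0,0,0]], rotation=[[-0.96,0,-0.26],[-0.96,0,-0.26],[-0.96,0,-0.26],[-0.96,0,-0.26],[-0.96,0,-0.26],[-0.96,0,-0.26],[-0.96,0,-0.26],[-0.96,0,-0.26],[-0.7,0,-0.2],[0,0,0]])

```text
clock: 14.5
position: [0.528, -0.0326, 0.2258]
tool_rot: [-3.095, -0.275, 1.552]
force: [-0.8, -0.6, -0.9]
grip_width: 0.0051
```

```bash
python3 p.py .616 .037 .245 90 15 180
```

```text
t 14.5 pos [ 0.528 -0.033  0.226] F [-0.815 -0.634 -0.858] w 0.0051 q [ 0.988  1.307 -0.794  1.64  -0.805  1.462  0.809]
axes x,y,z: [0.018 0.962 0.271] [ 0.999 -0.007 -0.045] [-0.041  0.272 -0.962]
shift units(tool) [ 2.461  2.888 -0.105]
turn units [-0.396 -0.126 -0.173]
```

Call:
arm_command(delta_pos=[[0,0.6,-0.6],[0.6,0.7,0],[0.6,0.7,0],[0.6,0.5,0],[0.5,0.4,0.2],[0,0,0.4],[0,0,0]], rotation=[[-0.4,-0.12,-0.17],[0,0,0],[0,0,0],[0,0,0],[0,0,0],[0,0,0],[0,0,0]])

```text
clock: 15.2
position: [0.6179, 0.0359, 0.2386]
tool_rot: [-3.12, -0.263, 1.563]
force: [-0.3, 0.1, -1.0]
grip_width: 0.0052
```

```bash
python3 p.py .616 .034 .22 90 15 180
python3 - <<'E'
from h import *
s=optics.grab_frame("scene")[:,:,::-1]; t=optics.grab_frame("top")[:,:,::-1]
cv2.imwrite("pics/s4f.png",s);cv2.imwrite("pics/t4f.png",t)
cv2.imwrite("pics/g4.png",np.hstack([cv2.resize(s[130:190,255:305],(400,480),interpolation=cv2.INTER_CUBIC),cv2.resize(t[135:183,290:330],(400,480),interpolation=cv2.INTER_CUBIC)]))
E
```

```text
t 15.2 pos [0.618 0.036 0.239] F [-0.344  0.124 -0.983] w 0.0052 q [ 0.821  1.328 -0.847  1.503 -0.874  1.393  0.763]
axes x,y,z: [0.008 0.966 0.26 ] [ 1.    -0.002 -0.02 ] [-0.019  0.26  -0.965]
shift units(tool) [-0.223 -0.05   0.583]
turn units [-0.182 -0.012 -0.072]
```

View pics/g4.png

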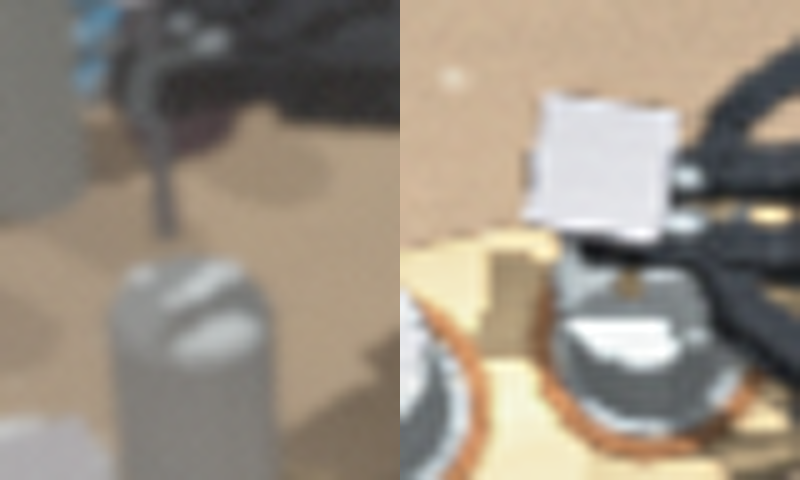

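Run:
```python
from h import *
t=cv2.imread("pics/t4f.png"); h=cv2.cvtColor(t,cv2.COLOR_BGR2HSV)[140:162,300:321]
m=((h[...,2]>190)&(h[...,1]<40)).astype(np.uint8); n,l,st_,c=cv2.connectedComponentsWithStats(m); i=1+np.argmax(st_[1:,4]); print(st_[i],c[i]+[300,140])
fc=c[i]+[300,140]
ht=onz("top",312.6,163.1,.142); hs=onz("scene",277.3,168.75,.142)
for z in(.28,.285,.29): print("foot top",z,onz("top",*fc,z)-ht)
for z in(.172,.177,.182): print("tip scene",z,onz("scene",275.6,159.4,z)-hs)
print("tcp-",np.array([.6179,.0359])-ht[:2],np.array([.6179,.0359])-hs[:2])
d=hs-np.array(C["scene"]["origin"]); print("view dir",d/np.linalg.norm(d))
```

```text
[  2   4  18  15 190] [309.83157895 151.30526316]
foot top 0.28 [0.00456649 0.0041667  0.138     ]
foot top 0.285 [0.00341613 0.004034   0.143     ]
foot top 0.29 [0.00226576 0.00390129 0.148     ]
tip scene 0.172 [0.00346035 0.00038467 0.03      ]
tip scene 0.177 [-0.00127924  0.00463051  0.035     ]
tip scene 0.182 [-0.00601883  0.00887635  0.04      ]
tcp- [0.00382613 0.00488769] [0.00028674 0.00335843]
view dir [ 0.57362942 -0.51699839 -0.63534397]
```

Call:
arm_command(delta_pos=[[-0.12,-0.07,0.2],[-0.12,0,0.3],[-0.1,0,0.3],[0,0,0],[0,0,0]], rotation=[[-0.18,0,-0.07],[0,0,0],[0,0,0],[0,0,0],[0,0,0]])

```text
clock: 15.8
position: [0.6155, 0.0283, 0.2114]
tool_rot: [3.14, -0.263, 1.567]
force: [0.1, -0.3, -0.1]
grip_width: 0.005
```

```bash
python3 p.py .6157 .0324 .212 90 15 180
python3 - <<'E'
from h import *
s=optics.grab_frame("scene")[:,:,::-1]; t=optics.grab_frame("top")[:,:,::-1]
cv2.imwrite("pics/s5f.png",s);cv2.imwrite("pics/t5f.png",t)
cv2.imwrite("pics/g5.png",np.hstack([cv2.resize(s[130:190,255:305],(400,480),interpolation=cv2.INTER_CUBIC),cv2.resize(t[135:183,290:330],(400,480),interpolation=cv2.INTER_CUBIC)]))
h=cv2.cvtColor(np.ascontiguousarray(t),cv2.COLOR_BGR2HSV)[140:164,300:321]
m=((h[...,2]>190)&(h[...,1]<40)).astype(np.uint8); n,l,st_,c=cv2.connectedComponentsWithStats(m); i=1+np.argmax(st_[1:,4]); print(st_[i],c[i]+[300,140])
ht=onz("top",312.6,163.1,.142); print(onz("top",*(c[i]+[300,140]),.258)-ht)
E
```

```text
t 15.8 pos [0.615 0.028 0.211] F [ 0.076 -0.3   -0.116] w 0.005 q [ 0.822  1.37  -0.832  1.477 -0.842  1.409  0.796]
axes x,y,z: [0.004 0.966 0.26 ] [ 1.    -0.005  0.002] [ 0.003  0.259 -0.966]
shift units(tool) [0.138 0.007 0.015]
turn units [ 0.027 -0.007 -0.038]
[  6   8  15  14 179] [312.82681564 154.70391061]
[ 0.0001254  -0.00322723  0.116     ]
```

View pics/g5.png

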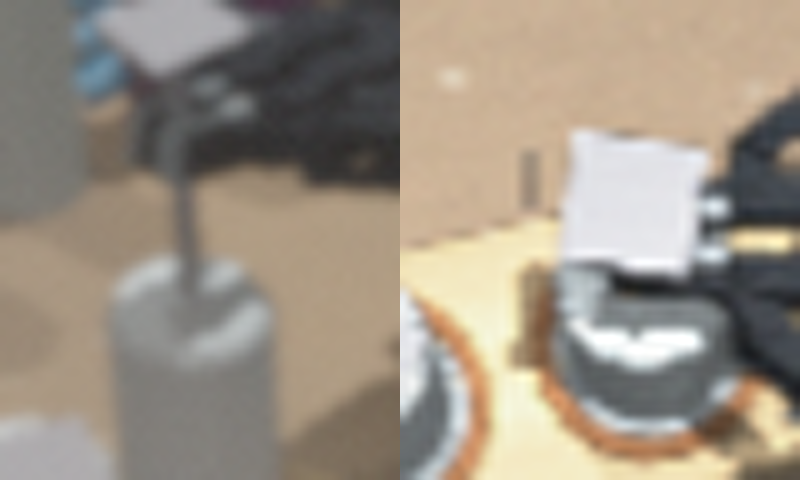

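Call:
arm_command(delta_pos=[[0.12,0,0.03],[0,0,0]], rotation=[[0.03,0,-0.04],[0,0,0]])

```text
clock: 16.1
position: [0.6155, 0.0326, 0.2122]
tool_rot: [3.141, -0.262, 1.572]
force: [0.5, -0.3, -1.7]
grip_width: 0.0051
```

```bash
python3 p.py .6157 .0324 .211 90 15 180
cat > foot.py <<'E'
from h import *
import sys
z=float(sys.argv[1]); o=[]
for k in range(3):
    t=np.ascontiguousarray(optics.grab_frame("top")[:,:,::-1]); h=cv2.cvtColor(t,cv2.COLOR_BGR2HSV)[140:168,300:321]
    m=((h[...,2]>190)&(h[...,1]<40)).astype(np.uint8); n,l,st_,c=cv2.connectedComponentsWithStats(m); i=1+np.argmax(st_[1:,4]); o.append(c[i]+[300,140])
print(st_[i],np.mean(o,0),onz("top",*np.mean(o,0),z)-onz("top",312.6,163.1,.142))
E
python3 foot.py .258
```

```text
t 16.1 pos [0.615 0.033 0.212] F [ 0.51  -0.26  -1.693] w 0.0051 q [ 0.816  1.369 -0.833  1.478 -0.843  1.407  0.795]
axes x,y,z: [-0.001  0.966  0.259] [1.    0.001 0.   ] [ 0.     0.259 -0.966]
shift units(tool) [-0.017  0.007  0.038]
turn units [ 0.    -0.005  0.012]
[  4   8  17  14 185] [311.36155503 154.78478261] [-2.77367044e-05  7.44447081e-04  1.16000000e-01]
```

Call:
arm_command(delta_pos=[[-0.035,0,0.13],[-0.035,0,0.13],[0,0,0]], rotation=[[0,0,0],[0,0,0],[0,0,0]])

```text
clock: 16.55
position: [0.6156, 0.0318, 0.2032]
tool_rot: [3.141, -0.262, 1.571]
force: [-0.1, -0.4, -1.3]
grip_width: 0.0052
```

```bash
python3 p.py .6157 .0324 .211 90 15 180
```

```text
t 16.55 pos [0.616 0.032 0.203] F [-0.107 -0.365 -1.309] w 0.0052 q [ 0.814  1.382 -0.828  1.47  -0.837  1.409  0.801]
axes x,y,z: [-0.     0.966  0.259] [1.    0.    0.001] [ 0.     0.259 -0.966]
shift units(tool) [ 0.085  0.004 -0.247]
turn units [0.004 0.002 0.003]
```

Call:
arm_command(delta_pos=[[-0.018,0,0.07],[-0.018,0,0.07],[0,0,0]], rotation=[[0,0,0],[0,0,0],[0,0,0]])

```text
clock: 16.85
position: [0.6156, 0.0318, 0.1982]
tool_rot: [3.141, -0.262, 1.571]
force: [0.0, 0.3, -0.6]
grip_width: 0.0048
```

Call:
arm_command(delta_pos=[[-0.018,0,0.07],[-0.018,0,0.07],[0,0,0]], rotation=[[0,0,0],[0,0,0],[0,0,0]])

```text
clock: 17.15
position: [0.6156, 0.0319, 0.1935]
tool_rot: [3.141, -0.262, 1.571]
force: [0.9, -0.1, -1.6]
grip_width: 0.0053
```

Call:
arm_command(delta_pos=[[-0.026,0,0.1],[-0.026,0,0.1],[-0.026,0,0.1],[0,0,0]], rotation=[[0,0,0],[0,0,0],[0,0,0],[0,0,0]])

```text
clock: 17.55
position: [0.6156, 0.032, 0.1834]
tool_rot: [3.141, -0.262, 1.571]
force: [0.3, -0.7, -2.1]
grip_width: 0.005
```

```bash
python3 p.py .6157 .0318 .17 90 15 180; python3 foot.py .230
```

```text
t 17.55 pos [0.616 0.032 0.183] F [ 0.314 -0.717 -2.064] w 0.005 q [ 0.807  1.412 -0.816  1.452 -0.823  1.413  0.815]
axes x,y,z: [-0.     0.966  0.259] [ 1. -0.  0.] [ 0.     0.259 -0.966]
shift units(tool) [-0.121  0.003  0.429]
turn units [0.003 0.001 0.001]
[  5  10  16  14 172] [311.85017453 156.9378485 ] [3.36654650e-05 1.05712155e-04 8.80000000e-02]
```

Call:
arm_command(delta_pos=[[-0.026,0,0.1],[-0.026,0,0.1],[-0.026,0,0.1],[-0.02,0,0.07],[0,0,0]], rotation=[[0,0,0],[0,0,0],[0,0,0],[0,0,0],[0,0,0]])

```text
clock: 18.2
position: [0.6157, 0.0319, 0.1715]
tool_rot: [3.141, -0.262, 1.571]
force: [-0.3, -0.0, -1.5]
grip_width: 0.0052
```

Call:
arm_command(delta_pos=[[-0.025,0,0.09],[-0.025,0,0.09],[0,0,0]], rotation=[[0,0,0],[0,0,0],[0,0,0]])

```text
clock: 18.5
position: [0.6167, 0.0316, 0.1676]
tool_rot: [3.136, -0.261, 1.571]
force: [-0.4, 0.5, -1.1]
grip_width: 0.0053
```

Call:
arm_command(delta_pos=[[0,0,0],[0,0,0],[0,0,0],[0,0,0]], rotation=[[0,0,0],[0,0,0],[0,0,0],[0,0,0]], gripper=0.72)

```text
clock: 18.9
position: [0.6169, 0.0313, 0.1673]
tool_rot: [3.137, -0.26, 1.571]
force: [0.6, 0.4, -0.7]
grip_width: 0.012
```

```bash
python3 p.py .6157 .0318 .17 90 15 180; python3 foot.py .18
python3 - <<'E'
from h import *
s=optics.grab_frame("scene")[:,:,::-1]; t=optics.grab_frame("top")[:,:,::-1]
cv2.imwrite("pics/g6.png",np.hstack([cv2.resize(s[130:190,255:305],(400,480),interpolation=cv2.INTER_CUBIC),cv2.resize(t[135:183,290:330],(400,480),interpolation=cv2.INTER_CUBIC)]))
E
```

```text
t 18.9 pos [0.617 0.031 0.167] F [ 0.616  0.407 -0.689] w 0.012 q [ 0.801  1.437 -0.808  1.432 -0.811  1.418  0.826]
axes x,y,z: [-0.     0.966  0.258] [ 1.    -0.001  0.005] [ 0.005  0.258 -0.966]
shift units(tool) [ 0.038 -0.041 -0.083]
turn units [0.048 0.013 0.001]
[  5  13  16  15 147] [313.68321383 160.48184409] [ 0.00017477 -0.00401621  0.038     ]
```

View pics/g6.png

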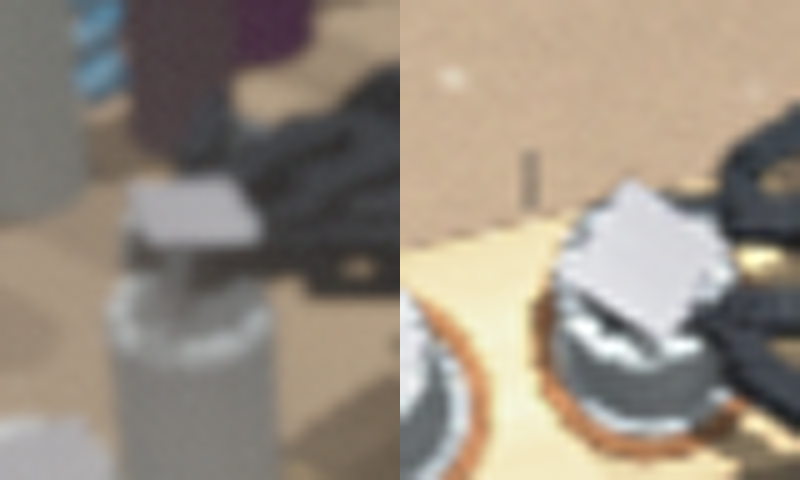

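The pin dropped and its foot now rests on the fingers, with the rod well inside the mould. Opening fully lets it drop the rest of the way.

Call:
arm_command(delta_pos=[[0,0,0],[0,0,0],[0,0,0],[0,0,0],[0,0,0],[0,0,0]], rotation=[[0,0,0],[0,0,0],[0,0,0],[0,0,0],[0,0,0],[0,0,0]], gripper=-1)

```text
clock: 19.75
position: [0.617, 0.0313, 0.1674]
tool_rot: [3.137, -0.261, 1.571]
force: [0.8, -0.1, -0.5]
grip_width: 0.0856
```

```bash
python3 p.py .6157 -.08 .24 90 15 180; python3 foot.py .146
python3 - <<'E'
from h import *
s=optics.grab_frame("scene")[:,:,::-1]; t=optics.grab_frame("top")[:,:,::-1]
cv2.imwrite("pics/g7.png",np.hstack([cv2.resize(s[130:190,255:305],(400,480),interpolation=cv2.INTER_CUBIC),cv2.resize(t[135:183,290:330],(400,480),interpolation=cv2.INTER_CUBIC)]))
E
```

```text
t 19.75 pos [0.617 0.031 0.167] F [ 0.792 -0.129 -0.483] w 0.0856 q [ 0.801  1.437 -0.808  1.432 -0.811  1.418  0.827]
axes x,y,z: [0.    0.966 0.258] [ 1.    -0.001  0.005] [ 0.005  0.258 -0.966]
shift units(tool) [-2.962 -0.026 -3.296]
turn units [ 0.049  0.011 -0.001]
[  5  14  16  14 188] [313.36465555 160.952626  ] [ 0.00571533 -0.00247536  0.004     ]
```

View pics/g7.png

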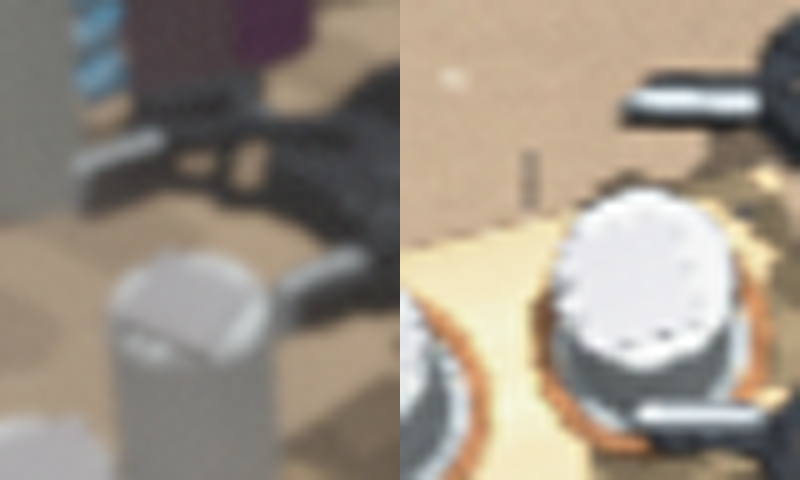

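Released. The scene crop shows the foot lying flat on the mould top at about scene (279,168), with the fingers clear of it. I'll raise the tool clear, tilt it down, and press the foot gently with the closed fingertips to be sure it is home.

Call:
arm_command(delta_pos=[[0.13,0,-0.48],[0.2,0,-0.9],[0.2,0,-0.9],[-0.5,0,-0.6],[-0.6,0,0],[0,0,0],[0,0,0],[0,0,0],[0,0,0],[0,0,0]], rotation=[[0,0,0],[0,0,0],[0,0,0],[0,-0.95,0],[0,-0.95,0],[0,-0.95,0],[0,-0.95,0],[0,-0.95,0],[0,-0.95,0],[0,-0.3,0]], gripper=-1)

```text
clock: 21.0
position: [0.6128, -0.0075, 0.2551]
tool_rot: [-3.137, 0.385, 1.571]
force: [0.4, 0.5, -0.1]
grip_width: 0.0856
```

```bash
python3 p.py .617 .012 .20 90 -20 180
python3 - <<'E'
from h import *
s=np.ascontiguousarray(optics.grab_frame("scene")[:,:,::-1]); t=np.ascontiguousarray(optics.grab_frame("top")[:,:,::-1])
cv2.imwrite("pics/g8.png",np.hstack([cv2.resize(s[150:240,210:310],(400,360),interpolation=cv2.INTER_CUBIC),cv2.resize(t[140:203,240:310+20],(400,280),interpolation=cv2.INTER_CUBIC)[:360] if 0 else cv2.resize(t[135:216,240:330],(400,360),interpolation=cv2.INTER_CUBIC)]))
E
```

```text
t 21.0 pos [ 0.613 -0.007  0.255] F [ 0.41   0.545 -0.085] w 0.0856 q [ 0.772  0.92  -0.68   1.53  -0.65   1.251  0.566]
axes x,y,z: [-0.001  0.927 -0.375] [ 1.    -0.001 -0.004] [-0.005 -0.375 -0.927]
shift units(tool) [1.291 0.149 1.457]
turn units [-0.044  0.341  0.004]
```

View pics/g8.png

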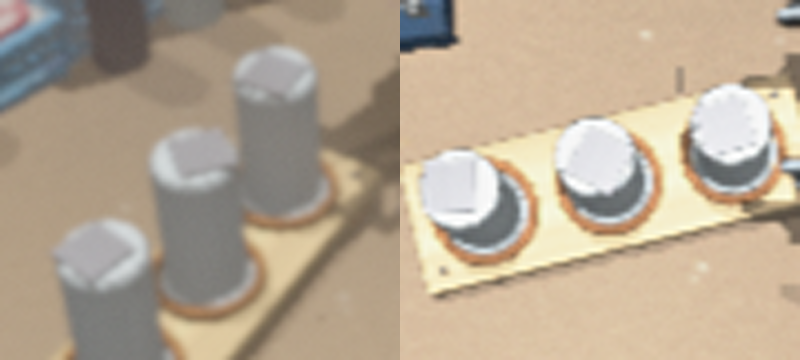

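Call:
arm_command(delta_pos=[[0,0.1,0],[0.3,0,0.2],[0.4,0,0.4],[0.4,0,0.6],[0.2,0,0.5],[0,0,0],[0,0,0],[0,0,0]], rotation=[[0,0,0],[0,0,0],[0,0,0],[0,0,0],[0,0,0],[0,0,0],[0,0,0],[0,0,0]], gripper=1, grip_force=20)

```text
clock: 21.9
position: [0.6128, 0.0124, 0.1818]
tool_rot: [-3.124, 0.368, 1.576]
force: [-0.2, 0.1, -0.1]
grip_width: -0.0001
```

```bash
python3 p.py .617 .016 .17 90 -22 180
```

```text
t 21.9 pos [0.613 0.012 0.182] F [-0.183  0.097 -0.104] w -0.0001 q [ 0.744  1.028 -0.668  1.555 -0.641  1.164  0.636]
axes x,y,z: [-0.004  0.933 -0.36 ] [ 1.    -0.002 -0.017] [-0.016 -0.36  -0.933]
shift units(tool) [0.254 0.147 0.32 ]
turn units [-0.154 -0.153  0.043]
```

Call:
arm_command(delta_pos=[[0.2,0.13,0],[0.06,0,0.17],[0.036,0,0.09],[0,0,0]], rotation=[[0,0,0],[0,0,0],[0,0,0],[0,0,0]])

```text
clock: 22.3
position: [0.6176, 0.018, 0.172]
tool_rot: [-3.127, 0.369, 1.574]
force: [-0.3, 0.4, 0.9]
grip_width: -0.0
```

Call:
arm_command(delta_pos=[[0.036,0,0.09],[0,0,0]], rotation=[[0,0,0],[0,0,0]])

```text
clock: 22.5
position: [0.6176, 0.0179, 0.169]
tool_rot: [-3.127, 0.369, 1.574]
force: [0.2, -0.9, 0.8]
grip_width: 0.0
```

Call:
arm_command(delta_pos=[[0.036,0,0.09],[0,0,0]], rotation=[[0,0,0],[0,0,0]])

```text
clock: 22.7
position: [0.6175, 0.0178, 0.1659]
tool_rot: [-3.127, 0.369, 1.574]
force: [-0.8, -0.2, -1.3]
grip_width: -0.0001
```

Call:
arm_command(delta_pos=[[0.024,0,0.06],[0,0,0]], rotation=[[0,0,0],[0,0,0]])

```text
clock: 22.9
position: [0.6175, 0.0178, 0.1638]
tool_rot: [-3.127, 0.369, 1.574]
force: [0.1, -0.3, 0.5]
grip_width: -0.0001
```

Call:
arm_command(delta_pos=[[0.024,0,0.06],[0,0,0]], rotation=[[0,0,0],[0,0,0]])

```text
clock: 23.1
position: [0.6175, 0.0178, 0.1617]
tool_rot: [-3.127, 0.369, 1.574]
force: [-0.2, -0.1, -0.4]
grip_width: 0.0002
```

Call:
arm_command(delta_pos=[[0.02,0,0.05],[0,0,0]], rotation=[[0,0,0],[0,0,0]])

```text
clock: 23.3
position: [0.6176, 0.0179, 0.1603]
tool_rot: [-3.127, 0.369, 1.573]
force: [0.2, -0.3, 1.6]
grip_width: 0.0
```

Call:
arm_command(delta_pos=[[0.02,0,0.05],[0,0,0]], rotation=[[0,0,0],[0,0,0]])

```text
clock: 23.5
position: [0.6177, 0.018, 0.1602]
tool_rot: [-3.128, 0.367, 1.574]
force: [-1.4, -0.6, 1.4]
grip_width: -0.0001
```

Call:
arm_command(delta_pos=[[0.02,0,0.05],[0,0,0]], rotation=[[0,0,0],[0,0,0]])

```text
clock: 23.7
position: [0.6179, 0.0181, 0.1602]
tool_rot: [-3.129, 0.365, 1.574]
force: [-0.4, -1.0, 2.0]
grip_width: -0.0001
```

Contact came at TCP z of 0.160, against a predicted 0.161 for a foot top at 146 mm, and it was a firm stop. The pin is home, so I'll retreat.

Call:
arm_command(delta_pos=[[-0.1,0,-0.4],[-0.3,0,-0.9],[-0.5,0,-0.9],[-0.8,0,-0.8],[-0.8,0,-0.3],[-0.8,0,0],[-0.8,0,0],[0,0,0],[0,0,0]], rotation=[[0,0,0],[0,0,0],[0,0,0],[0,0,0],[0,0,0],[0,0,0],[0,0,0],[0,0,0],[0,0,0]])

```text
clock: 24.6
position: [0.6187, -0.0616, 0.3074]
tool_rot: [-3.131, 0.367, 1.576]
force: [0.3, 1.6, -0.2]
grip_width: -0.0004
```

Run:
```python
from h import *
plan()
s=np.ascontiguousarray(optics.grab_frame("scene")[:,:,::-1]); t=np.ascontiguousarray(optics.grab_frame("top")[:,:,::-1])
a=cv2.resize(s[140:260,200:380],(400,267),interpolation=cv2.INTER_CUBIC); b=cv2.resize(t[120:240,240:420],(400,267),interpolation=cv2.INTER_CUBIC)
c=cv2.resize(s[155:185,257:302],(800,300)[:2],interpolation=cv2.INTER_CUBIC)
cv2.imwrite("pics/g9.png",np.vstack([np.hstack([a,b]),c]))
```

```text
t 24.6 pos [ 0.619 -0.062  0.307] F [ 0.311  1.57  -0.154] w -0.0004 q [ 0.814  0.897 -0.671  1.411 -0.64   1.411  0.497]
axes x,y,z: [-0.005  0.933 -0.359] [ 1.     0.002 -0.01 ] [-0.009 -0.359 -0.933]
```

View pics/g9.png

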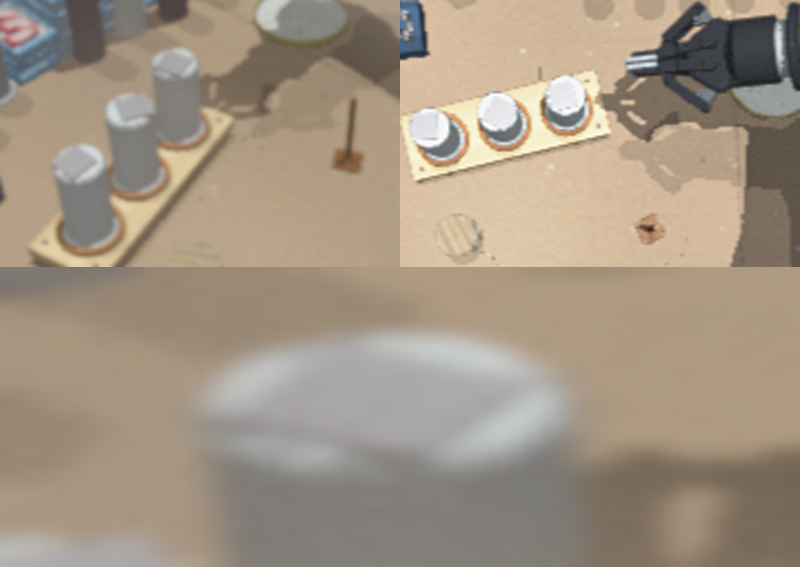

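The final view shows three like feet lying flat on the moulds, the new one at about scene (279,169). The brown pin, tin and spool are where they were, and the gripper is well clear. Handing in.

```bash
python3 -c "
from workcell import bot
print(bot.job_done())"
```

```text
the job is handed in; nothing more can be done
None
```

The smaller grey wick pin is in the third mould, rod down, with its foot lying flat on the closed end like the other two. I handed the job in at about 25 s on the robot's clock.

- **Moving and turning:** I first gripped the pin from above and stood it on clear bench nearer the rack. I then gripped it from the side and turned it over.
- **Finding the hole:** I lined the pin up with the wick hole from both camera views. The rod went in with no force above sensor noise, about 2 N.
- **Seating:** With the fingers opened in two stages, the pin slid down under its own weight.

**Last checks:**
- **Pin home:** a light press with the closed fingertips met a firm stop at TCP height 0.160 m. I had predicted 0.161 m for a foot top at 146 mm.
- **Surroundings:** the last pictures show all three feet alike. The brown pin, spool and tin look unmoved and the gripper is clear. The red cup and the large grey pin were outside that last crop, so I did not check them at the end.

**Small disagreements:**
- The two cameras differed by about 3 mm on the hole's position, roughly what the calibration allows.
- The gripper reads about 5 mm when closed on the 8 mm rod.
- There was a brief 11 N contact when I set the pin down on the bench.

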